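# Test the longer leaf-spring mount of the stall's extractor fan

### The job

The little extractor fan has been rattling on its leaf-spring mounts. Test the longer of the two mounts standing on the stools: press the free tip of its steel leaf straight down from above until it meets the stop under it, keep it there for a full second to feel how stiff it is, then let it spring back up and move away. Do not ram it, do not press the shorter mount, and leave the glass stopper standing where it is.

Things in the scene. Friction and masses are not known exactly. Their poses are not given: they have to be found in the camera images.
- long_tip (a point): Black rubber pad (32 mm along the leaf, 36 across, 9 thick) on the free tip of the longer mount's steel leaf. Origin: centre of its flat top, 69 mm above the stool tops unpressed; x along the leaf away from the clamp, z up. The fixed mount: dark base plate 185 x 60 mm; aluminium clamp block with two screws, 74 mm high, 104 to 144 mm behind this origin; leaf 30 mm wide, 120 long.
- long_leaf (a joint): Bend of the longer mount's leaf, rad: 0 unpressed, 0.20 when the tip meets the stop (a post with a rubber cap under it), the pad then being 21 mm lower. It springs back by itself. Pushing on the pad takes about 4 N halfway and 8 N at the stop; the stop is rubbery and yields 1 to 3 mm more under a hard push.
- short_leaf (a joint): Bend of the shorter mount's leaf, rad: 0 unpressed, 0.25 on its stop. To be left alone. This fixed mount looks like the longer one, with an equal pad at the same height, but its base is 130 mm and its leaf 65 mm long. The two stand left and right of the glass stopper, either way round, turned at will.
- stopper: Loose glass cruet stopper, 55 mm tall, 38 mm across, standing on its knob with the stem up, between the two mounts. Origin: centre of its underside. To be left alone.
There are look-alikes about, which are no part of the job. What is shaped like the part that bears short_leaf but green, purple or yellow is not meant.

How it is judged:
By the outcome, as a careful person would: the job done as asked, in the order asked, and still so for the second after the job is handed in, with the robot touching nothing.
It also fails if it takes over 32 s, if anything falls off the work surface, if the arm or the gripper's body presses on something with over 40 N, if the wrist force passes 120 N, or if a joint passes its speed limit or range.

### The arm

A 6-joint arm with a two-finger parallel gripper is mounted at the origin on the work surface. World frame = base frame: x ahead of the robot, y to its left, z up, the work surface at z = 0. Lengths are in m, angles in rad, forces in N, time in s.
With the tool pointing down it reaches from about 0.3 to 0.875 m from the base axis. Payload 6.4 kg.
Tool frame: the origin (TCP) lies at the centre of the arm's flange, where the gripper is bolted on; the fingertips stand 173 mm ahead of it and the grasp point (between the pads) lies 155 mm ahead of it (ctrl.pinch_z is the distance from the TCP to the grasp point, in m); z points along the fingers, y is the direction in which the jaws open and shut (so a half turn about z gives the same grasp; the last joint's range is limited). The gripper opens to 85 mm and grips with 20 to 120 N. Pads are 22 mm wide; open, the fingers measure 114 mm over their backs; the gripper's body (76 mm by 85 mm) begins 54 mm behind the grasp point. The pads swing forward as they close: fully open they stand 13 mm farther back than shut.
Start: joints at [0.926, 0.181, 1.607, -0, 1.354, -0.206], TCP at [0.244, 0.521, 0.405] pointing down, gripper open.
Joint ranges: [-2.99, 2.99], [-0.89, 2.07], [0.3, 2.58], [-1.14, 4.28], [0, 2.63], [-3.12, 3.12]. Speed limits (rad/s): [2.57, 2.57, 3.01, 3.14, 3.14, 3.14].

### API

Orientations are given as a unit quaternion [w, x, y, z].
In Python, from bench import ctrl gives the robot as it stands.
- The arm moves only by the tool drive_tool, never from a script. Its argument "commands" is a list that holds one entry, the list of rows, each a list of 7 numbers: the shift along the tool's x, y, z in units of 50 mm (1.0 is 50 mm), then the turn, a rotation vector about the tool's x, y, z in units of 8 degrees (1.0 is 8 degrees), then the closure in counts, from 0 (fully open) to 255 (shut). A call has 1 to 10 rows; each row shifts and turns the commanded pose from where the row before left it, along the tool's axes as they then stand; what a row does not reach is not made up. A row lasts 1/10 s, in which the tool goes at most 50 mm and 8.59 degrees, less where a joint would pass 70% of its speed; a pose out of reach is approached as far as the arm can. A call is refused whole if a number of a shift passes 1 or a number of a turn 1, either way. A call with a gripper value outside its range is refused whole. The fingers move at their own pace and stop on an object; the grip force is fixed at half the most. Time passes only in rows, so rows that do not move let the fingers close. It gives the time, the measured TCP pose, the force and the opening at its end, in the units of the state.
- ctrl.get_obs(): the state, without advancing time (a new reading comes with each control period).
- ctrl.camera(name): name is "side" or "top"; returns a dict with "pixels" (480x640x3 uint8, red, green, blue), "depth" (480x640 float32, m along the optical axis (not along the pixel's ray), 0 where there is no reading), "intrinsics" (3x3 intrinsics, pixels), "R" (3x3) and "t" (3): a world point X has camera coordinates R X + t. Camera axes: x right, y down, z forward; pixel columns grow to the right and rows downward; lengths in m; the calibration is good to about 2 mm. A picture is of the moment at which its call begins.
- ctrl.hand_in(): hands the job in, once; it reports no verdict.
The state is a dict: "time_s": time; "q": joint angles; "dq": joint speeds; "joint_efforts": joint torques, N m; "eef_pos": TCP position; "eef_rot": TCP orientation; "wrist_force": force on the tool from outside, world axes, zero at the start; "torque": the same for the moment, N m; "opening": opening from 0.0 (shut) to 1.0 (fully open).
Only numpy, scipy, OpenCV 4.12 (cv2) and the standard library are available. Lean on these libraries where they do the work, as an engineer would, in place of code of your own. Each camera call takes 0.05 s, during which the arm holds its last target. There are 200 camera calls.

## Working session

There is one attempt and no reset: what is moved stays moved. The work goes in short steps, Python scripts to look and compute and a tool call to move; the robot and the scene stay as the last step left them, time stands still between calls to the robot, and variables do not carry over. Pictures are saved under pics/ and viewed, about 8 in all and at most 12, crops included, and the job is handed in when it is done.

Besides the shell and the picture viewer there is one more tool, called after ">>>" as name(argument=value, ...), one argument or row to a line, values as JSON. drive_tool: Moves the arm, as the interface text tells. Its arguments: {"type":"object","properties":{"commands":{"type":"array","items":{"type":"array","items":{"type":"array","items":{"type":"number"}}}}},"required":["commands"]}

```bash
mkdir -p pics
python3 - <<'E'
from bench import ctrl
import cv2,numpy as np
for n in("top","side"):
    c=ctrl.camera(n); cv2.imwrite(f"pics/{n}0.png",c["pixels"][:,:,::-1]); np.savez(f"{n}0.npz",**c)
print(ctrl.get_obs())
E
```

```text
{'time_s': 0.1, 'q': array([ 9.25684312e-01,  1.81469532e-01,  1.60794300e+00, -3.37688261e-05,
        1.35379038e+00, -2.06314313e-01]), 'dq': array([ 2.67298407e-04, -1.27515894e-03, -1.61239031e-03, -2.54974502e-04,
        1.64204550e-05,  1.00071161e-03]), 'joint_efforts': array([ 2.02034971e-03, -4.45875120e+01, -3.52241600e+01, -8.63248852e-05,
        3.97049662e-03, -3.31846798e-05]), 'eef_pos': array([0.24413891, 0.52033323, 0.40385554]), 'eef_rot': array([-3.17479376e-04,  2.17639292e-01,  9.76028939e-01, -7.40072565e-04]), 'wrist_force': array([-0.20285394, -0.62030773, -0.48269865]), 'torque': array([ 0.03272942,  0.03838355, -0.02143587]), 'opening': 1.0020563137382792}
```

View pics/top0.png

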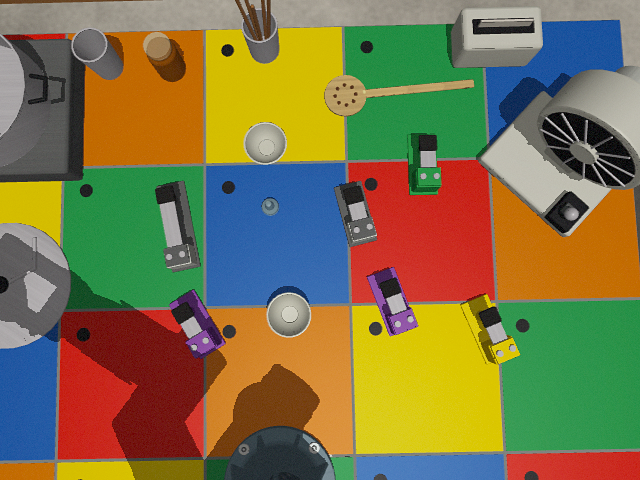

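View pics/side0.png

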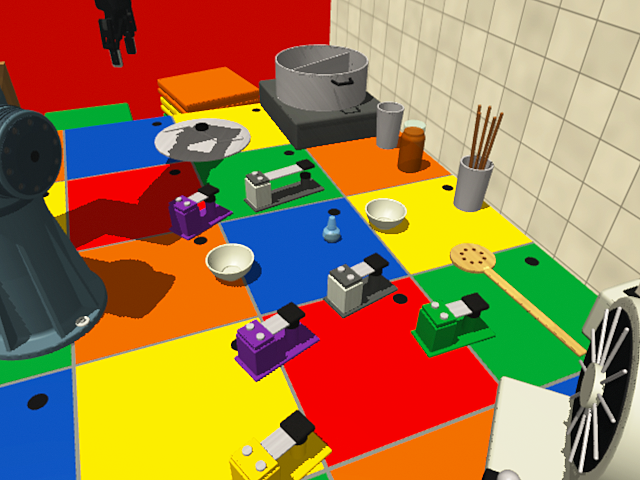

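The top view shows the grey long mount with its pad at about (171,195) and its clamp at (180,256). The short grey mount is at (355,212) and the stopper at (270,206). In the side view the long mount's pad is at about (306,172). Next I measure with depth.

```bash
cat > h.py <<'E'
import numpy as np,cv2
def world(c):
    v,u=np.mgrid[:480,:640]; d=c["depth"]; K=c["intrinsics"]
    P=np.stack([(u-K[0,2])/K[0,0]*d,(v-K[1,2])/K[1,1]*d,d],-1)
    return (P-c["t"])@c["R"]
E
python3 - <<'E'
from h import *
np.set_printoptions(precision=4,suppress=True)
W={}
for n,roi,clr in(("top",(150,178,205,275),None),("side",(235,155,330,215),None)):
    c=dict(np.load(n+"0.npz")); w=world(c); W[n]=w
    print(n,"cam at",-c["R"].T@c["t"])
    x0,y0,x1,y1=roi; p=w[y0:y1,x0:x1].reshape(-1,3); col=c["pixels"][y0:y1,x0:x1].reshape(-1,3).astype(int)
    print(np.histogram(p[:,2],np.arange(-.01,.12,.005)))
    zs=np.median(p[(p[:,2]<.02)][:,2]); print("stool z",zs)
    m=(p[:,2]>zs+.060)&(p[:,2]<zs+.085)
    q=p[m];cc=col[m]; dark=cc.max(1)<60
    print("pad n",dark.sum(),q[dark].mean(0),np.median(q[dark],0))
    r=cv2.minAreaRect((q[dark][:,:2]*1000).astype(np.float32));print("pad rect",r)
    r=cv2.minAreaRect((q[:,:2]*1000).astype(np.float32));print("all high",r)
    b=q[~dark];
    cl=q[q[:,2]>zs+.0715]; print("clamp",len(cl),cl.mean(0),np.median(cl,0))
    print("clamp rect",cv2.minAreaRect((cl[:,:2]*1000).astype(np.float32)))
t=W["top"]
for u,v in((171,195),(180,256),(175,225),(240,230),(220,230),(130,250),(270,206),(352,195),(361,229)):print((u,v),t[v,u])
E
```

```text
top cam at [ 0.3768 -0.085   1.1452]
(array([  11,  985, 1919,  698,   56,   19,   22,   15,   16,   15,   20,
         18,   13,   75,  542,  557,  315,   18,    0,    0,    0,    0,
          0,    0,    0]), array([-0.01 , -0.005,  0.   ,  0.005,  0.01 ,  0.015,  0.02 ,  0.025,
        0.03 ,  0.035,  0.04 ,  0.045,  0.05 ,  0.055,  0.06 ,  0.065,
        0.07 ,  0.075,  0.08 ,  0.085,  0.09 ,  0.095,  0.1  ,  0.105,
        0.11 ,  0.115]))
stool z 0.001755299751163551
pad n 293 [0.5719 0.2144 0.0693] [0.5734 0.2147 0.0693]
pad rect ((517.44970703125, 202.3268280029297), (149.24868774414062, 36.098426818847656), 13.042518615722656)
all high ((511.607666015625, 201.6765594482422), (159.47743225097656, 48.48879623413086), 9.296055793762207)
clamp 58 [0.4709 0.1945 0.0746] [0.4543 0.1979 0.0743]
clamp rect ((511.81866455078125, 204.67483520507812), (151.1249542236328, 39.31456756591797), 13.861262321472168)
side cam at [ 0.1961 -0.7631  0.6389]
(array([   0,  337, 3227,  753,   67,   69,   58,   70,   59,   82,   86,
         58,   41,   52,  273,  242,  202,    6,    0,    0,    0,
[... 365 characters left out ...]
t ((510.9739074707031, 200.117431640625), (154.09971618652344, 46.35979080200195), 9.077926635742188)
all high ((513.0202026367188, 201.91177368164062), (158.27066040039062, 47.95516586303711), 10.379837989807129)
clamp 27 [0.4527 0.1938 0.0745] [0.4527 0.2007 0.0744]
clamp rect ((452.47589111328125, 191.8338165283203), (10.468196868896484, 41.26092529296875), 10.734254837036133)
(171, 195) [0.5718 0.2023 0.0708]
(180, 256) [0.4507 0.1836 0.0726]
(175, 225) [0.5131 0.1964 0.0619]
(240, 230) [ 0.5075  0.0764 -0.0003]
(220, 230) [0.5082 0.118  0.0013]
(130, 250) [ 0.4705  0.3064 -0.0001]
(270, 206) [0.5485 0.0086 0.0521]
(352, 195) [ 0.5637 -0.1547  0.0721]
(361, 229) [ 0.4966 -0.1708  0.0676]
```

Run:
```python
from h import *
np.set_printoptions(precision=4,suppress=True)
for n,roi in(("top",(150,175,210,275)),("side",(235,150,335,215))):
    c=dict(np.load(n+"0.npz")); w=world(c); x0,y0,x1,y1=roi
    p=w[y0:y1,x0:x1].reshape(-1,3); col=c["pixels"][y0:y1,x0:x1].reshape(-1,3).astype(int)
    hi=(p[:,2]>.060)&(p[:,2]<.08); dark=col.max(1)<60
    for nm,m in(("pad",hi&dark&(p[:,0]>.54)),("clamp",hi&~dark&(p[:,0]<.478))):
        q=p[m]; r=cv2.minAreaRect((q[:,:2]*1000).astype(np.float32)); print(n,nm,m.sum(),np.median(q,0),r)
    # strip: mid-line from high points only
    q=p[hi]; f=np.polyfit(q[:,0],q[:,1],1); print("axis deg",np.degrees(np.arctan(f[0])))
R=np.array(__import__("scipy.spatial.transform",fromlist=["Rotation"]).Rotation.from_quat([.21764,.97603,-.00074,-.00032]).as_matrix());print(R)
```

```text
top pad 288 [0.574  0.215  0.0693] ((573.9466552734375, 215.03195190429688), (32.0228157043457, 36.198890686035156), 8.783872604370117)
top clamp 526 [0.4532 0.1924 0.0695] ((456.2818908691406, 192.3584442138672), (47.2702751159668, 49.006072998046875), 9.296055793762207)
axis deg 10.780303728984142
side pad 121 [0.5712 0.2091 0.0699] ((572.6953125, 214.1230926513672), (28.90479278564453, 37.14521408081055), 6.737264633178711)
side clamp 267 [0.4517 0.1857 0.0701] ((456.6949157714844, 190.38050842285156), (46.79453659057617, 50.3436393737793), 10.379837989807129)
axis deg 11.228277436998303
[[-0.9053  0.4248 -0.0009]
 [ 0.4248  0.9053 -0.0013]
 [ 0.0003 -0.0016 -1.    ]]
```

>>> drive_tool(
  commands=[
    [[-0.2,-0.06,0,0,0,0,255],[-0.5,-0.16,0,0,0,0,255],[-0.7,-0.22,0,0,0,0,255],[-0.7,-0.22,0,0,0,0,255],[-0.7,-0.22,0,0,0,0,255],[-0.7,-0.22,0,0,0,0,255],[-0.7,-0.22,0,0,0,0,255],[-0.7,-0.22,0,0,0,0,255],[-0.7,-0.22,0,0,0,0,255],[-0.7,-0.22,0,0,0,0,255]],
  ],
)

```text
time_s: 1.1
eef_pos: [0.4885, 0.2952, 0.4046]
eef_rot: [-0.0, 0.218, 0.976, -0.0]
wrist_force: [1.1, 1.6, 0.5]
opening: 0.004
```

>>> drive_tool(
  commands=[
    [[-0.7,-0.22,0,0,0,0,255],[-0.7,-0.22,0,0,0,0,255],[-0.6,-0.19,0,0,0,0,255],[-0.27,-0.13,0,0,0,0,255],[0,0,0,0,0,-0.9,255],[0,0,0,0,0,-0.9,255],[0,0,0,0,0,-0.9,255],[0,0,0,0,0,-0.9,255],[0,0,0,0,0,-0.8,255],[0,0,0,0,0,0,255]],
  ],
)

```text
time_s: 2.1
eef_pos: [0.5735, 0.2145, 0.4045]
eef_rot: [-0.0, -0.088, 0.996, 0.0]
wrist_force: [0.9, 0.1, 0.7]
opening: 0.002
```

>>> drive_tool(
  commands=[
    [[0,0,0.2,0,0,0,255],[0,0,0.4,0,0,0,255],[0,0,0.5,0,0,0,255],[0,0,0.5,0,0,0,255],[0,0,0.5,0,0,0,255],[0,0,0.4,0,0,0,255],[0,0,0.2,0,0,0,255],[0,0,0.1,0,0,0,255],[0,0,0,0,0,0,255]],
  ],
)

```text
time_s: 3.0
eef_pos: [0.5739, 0.2145, 0.2643]
eef_rot: [-0.0, -0.087, 0.996, -0.0]
wrist_force: [-0.5, 0.5, -0.3]
opening: -0.001
```

Run:
```python
from bench import ctrl
import cv2
o=ctrl.get_obs();print(o["eef_pos"],o["wrist_force"])
a=ctrl.camera("side")["pixels"][100:240,200:380,::-1]
b=ctrl.camera("top")["pixels"][120:300,80:260,::-1]
cv2.imwrite("pics/near.png",cv2.hconcat([cv2.resize(a,(400,400)),cv2.resize(b,(400,400))]))
```

```text
[0.57388126 0.21449415 0.26431912] [-0.53384252  0.4650858  -0.30661125]
```

View pics/near.png

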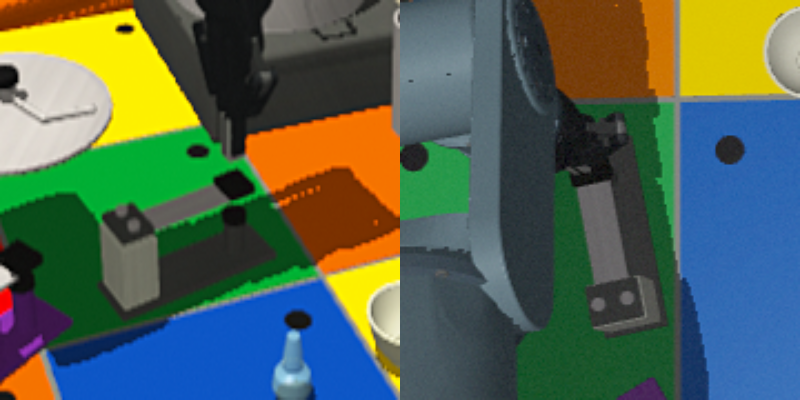

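The closed fingertips sit directly above the long mount's pad: tips at crop (235,155), pad at (235,185). The stopper is standing. I'll press slowly.

>>> drive_tool(
  commands=[
    [[0,0,0.05,0,0,0,255],[0,0,0.06,0,0,0,255],[0,0,0.06,0,0,0,255],[0,0,0.06,0,0,0,255],[0,0,0.06,0,0,0,255],[0,0,0.05,0,0,0,255],[0,0,0.05,0,0,0,255],[0,0,0.05,0,0,0,255],[0,0,0.05,0,0,0,255]],
  ],
)

```text
time_s: 4.0
eef_pos: [0.5741, 0.2145, 0.2402]
eef_rot: [0.0, -0.088, 0.996, 0.0]
wrist_force: [-1.3, -0.0, 1.5]
opening: -0.001
```

>>> drive_tool(
  commands=[
    [[0,0,0.04,0,0,0,255],[0,0,0.04,0,0,0,255],[0,0,0.04,0,0,0,255],[0,0,0.04,0,0,0,255],[0,0,0.04,0,0,0,255]],
  ],
)

```text
time_s: 4.5
eef_pos: [0.5741, 0.2145, 0.2305]
eef_rot: [0.0, -0.088, 0.996, 0.0]
wrist_force: [-1.5, -0.2, 6.0]
opening: 0.002
```

>>> drive_tool(
  commands=[
    [[0,0,0.04,0,0,0,255],[0,0,0.04,0,0,0,255],[0,0,0.03,0,0,0,255],[0,0,0.02,0,0,0,255]],
  ],
)

```text
time_s: 4.9
eef_pos: [0.5739, 0.2145, 0.2241]
eef_rot: [-0.0, -0.088, 0.996, -0.0]
wrist_force: [-3.2, -0.8, 9.4]
opening: -0.002
```

>>> drive_tool(
  commands=[
    [[0,0,0.02,0,0,0,255],[0,0,0.02,0,0,0,255]],
  ],
)

```text
time_s: 5.1
eef_pos: [0.574, 0.2145, 0.2232]
eef_rot: [-0.0, -0.088, 0.996, -0.0]
wrist_force: [-9.7, -2.1, 21.7]
opening: 0.002
```

>>> drive_tool(
  commands=[
    [[0,0,0,0,0,0,255],[0,0,0,0,0,0,255]],
  ],
)

```text
time_s: 5.3
eef_pos: [0.5739, 0.2145, 0.2234]
eef_rot: [-0.0, -0.088, 0.996, -0.0]
wrist_force: [-6.6, -1.7, 17.0]
opening: 0.001
```

Run:
```python
from bench import ctrl
import cv2
o=ctrl.get_obs();print(o["eef_pos"],o["wrist_force"])
a=ctrl.camera("side")["pixels"][140:220,230:340,::-1]
cv2.imwrite("pics/press.png",cv2.resize(a,None,fx=6,fy=6))
```

```text
[0.57390375 0.21453693 0.22340407] [-6.55594942 -1.68261332 16.95900935]
```

View pics/press.png

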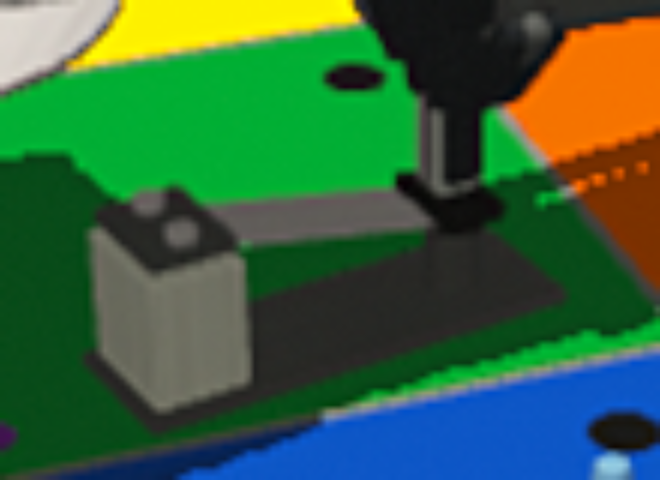

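The leaf is bent and the pad, at crop (450,205), rests on the post. The force is 17 N, against about 8 N needed to bend the leaf that far, so it's on the stop. Now I hold.

>>> drive_tool(
  commands=[
    [[0,0,0,0,0,0,255],[0,0,0,0,0,0,255],[0,0,0,0,0,0,255],[0,0,0,0,0,0,255],[0,0,0,0,0,0,255],[0,0,0,0,0,0,255],[0,0,0,0,0,0,255],[0,0,0,0,0,0,255],[0,0,0,0,0,0,255],[0,0,0,0,0,0,255]],
  ],
)

```text
time_s: 6.35
eef_pos: [0.5739, 0.2145, 0.2234]
eef_rot: [-0.0, -0.088, 0.996, -0.0]
wrist_force: [-7.0, -1.1, 16.7]
opening: -0.004
```

>>> drive_tool(
  commands=[
    [[0,0,0,0,0,0,255],[0,0,0,0,0,0,255],[0,0,0,0,0,0,255]],
  ],
)

```text
time_s: 6.65
eef_pos: [0.5739, 0.2145, 0.2234]
eef_rot: [-0.0, -0.088, 0.996, -0.0]
wrist_force: [-7.9, -2.0, 17.4]
opening: -0.002
```

>>> drive_tool(
  commands=[
    [[0,0,-0.05,0,0,0,255],[0,0,-0.08,0,0,0,255],[0,0,-0.08,0,0,0,255],[0,0,-0.08,0,0,0,255],[0,0,-0.08,0,0,0,255],[0,0,-0.08,0,0,0,255],[0,0,-0.1,0,0,0,255],[0,0,-0.2,0,0,0,255],[0,0,-0.3,0,0,0,255],[0,0,-0.4,0,0,0,255]],
  ],
)

```text
time_s: 7.65
eef_pos: [0.5736, 0.2144, 0.2947]
eef_rot: [-0.001, -0.088, 0.996, -0.0]
wrist_force: [0.2, -0.9, 0.4]
opening: 0.002
```

>>> drive_tool(
  commands=[
    [[0,0,-0.5,0,0,0,255],[0,0,-0.5,0,0,0,255],[0,0,-0.5,0,0,0,255],[0,0,-0.4,0,0,0,255],[0,0,-0.2,0,0,0,255],[0,0,0,0,0,0,255],[0,0,0,0,0,0,255]],
  ],
)

```text
time_s: 8.35
eef_pos: [0.5737, 0.2144, 0.3986]
eef_rot: [-0.0, -0.088, 0.996, -0.0]
wrist_force: [0.3, 0.3, -0.4]
opening: 0.002
```

Run:
```python
from bench import ctrl
from h import *
o=ctrl.get_obs();print(o["time_s"],o["eef_pos"],o["wrist_force"],abs(o["dq"]).max())
c=ctrl.camera("side"); w=world(c); p=w.reshape(-1,3); col=c["pixels"].reshape(-1,3)
m=(col.max(1)<60)&(abs(p[:,0]-.574)<.03)&(abs(p[:,1]-.215)<.03)&(p[:,2]>.03)&(p[:,2]<.1)
print("pad z",np.percentile(p[m][:,2],[50,80,90]),m.sum())
cv2.imwrite("pics/end.png",c["pixels"][100:340,160:480,::-1].repeat(2,0).repeat(2,1))
```

```text
8.35 [0.57371787 0.21442367 0.39864771] [ 0.30721101  0.27013989 -0.41807702] 0.01810624182807269
pad z [0.06665665 0.07057282 0.07143557] 201
```

View pics/end.png

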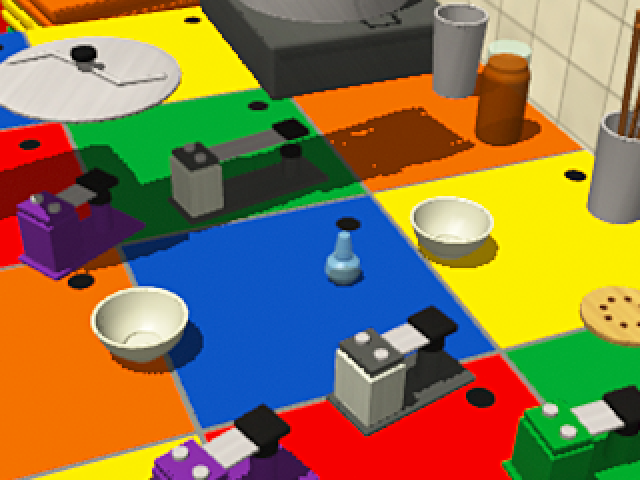

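The leaf has sprung back, with its pad at (290,128). The stopper is upright at (343,260), the short mount is untouched, and the arm is clear.

```bash
python3 -c "
from bench import ctrl
print(ctrl.hand_in())"
```

```text
the job is handed in; nothing more can be done
None
```

I pressed the longer mount's tip straight down onto its stop, held it there, let it spring back and moved the arm clear; the job is handed in.

- **Press:** I used closed fingertips on the pad centre, at about (0.574, 0.215), and slowed to about 10 mm/s just before the stop. Force was about 9 N just before the stop, then rose sharply to about 22 N on contact. It settled at about 17 N, well over the 8 N needed to bend the leaf that far. A side picture also showed the pad sitting on its stop.
- **Hold:** The tip stayed on the stop from about 5.1 s to 6.65 s, about 1.5 s.
- **Release:** I raised the tool smoothly. The pad is back at about 69 mm: its points in the last depth reading lie between 67 and 71 mm. The fingertips ended about 155 mm above it, and the wrist force is near zero.
- **Rest of the scene:** In the last picture the stopper is standing and the short mount is unpressed. The clock was about 8.4 s when I handed in.

While holding there was also a sideways force of about 7 to 8 N, probably from the tilted pad. No check failed.

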